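# Roll a sealing strip home on a brake cover bar

## Task

Take the sprung hand roller from its blue rest and roll it firmly along the orange sealing strip, starting at the end with the brass block and working to the other end, until all eight sections are seated fully home; the strip must only be pressed with the roller, and never with more than 20 N. Then set the roller back upright in its rest, put down rather than dropped, and leave the other things on the bench where they are.

Things in the scene. Friction and masses are not known exactly. Their poses are not given: they have to be found in the camera images.
- roller_handle (a point): centre of the upright square wooden handle (26 x 26 mm, 52 mm tall, small brass cap on top) of a sprung hand roller standing in its blue rest. Pinch it from above by its flats. Its steel flange, 60 (x) by 84 (y) by 6 mm, has its underside 32 mm below this point, with a 34 x 58 x 8 mm locating block beneath. z up, roller 0.44 kg give or take a fifth
- roller_wheel (a joint): angle turned by the roller's wheel on its axle (rad, 27 mm radius, turns freely without end, 0 at the start; sign shows the direction)
- roller_rest: blue metal rest fixed to the bench, 90 (x) by 104 (y) by 90 mm tall, origin on the bench at its centre, z up. The wheel hangs through a 43 (x) by 67 mm (y) opening in its top plate; the roller's block sits in it with 4 mm clearance and the flange lies on the plate, handle's centre 122 mm above this origin, axes along the rest's
- strip_frame: grey base plate 75 (x) by 220 (y) by 16 mm fixed to the bench, origin on the bench at its centre, z up. Above it on rubber packing lies a green bar along y, and along the bar's middle (x = 0) a strip of eight orange sections, each 20 mm long by 22 mm wide, from section0 at y = +70 mm (next to the low brass end block) every 20 mm to section7 at y = -70 mm
- section0 (a joint): how far strip section 0 (centred at y = +70 mm of strip_frame) has been pressed in: 0 = fully proud, 0.005 m = fully home on the bar
- section1 (a joint): how far strip section 1 (centred at y = +50 mm of strip_frame) has been pressed in: 0 = fully proud, 0.005 m = fully home on the bar
- section2 (a joint): how far strip section 2 (centred at y = +30 mm of strip_frame) has been pressed in: 0 = fully proud, 0.005 m = fully home on the bar
- section3 (a joint): how far strip section 3 (centred at y = +10 mm of strip_frame) has been pressed in: 0 = fully proud, 0.005 m = fully home on the bar
- section4 (a joint): how far strip section 4 (centred at y = -10 mm of strip_frame) has been pressed in: 0 = fully proud, 0.005 m = fully home on the bar
- section5 (a joint): how far strip section 5 (centred at y = -30 mm of strip_frame) has been pressed in: 0 = fully proud, 0.005 m = fully home on the bar
- section6 (a joint): how far strip section 6 (centred at y = -50 mm of strip_frame) has been pressed in: 0 = fully proud, 0.005 m = fully home on the bar
- section7 (a joint): how far strip section 7 (centred at y = -70 mm of strip_frame) has been pressed in: 0 = fully proud, 0.005 m = fully home on the bar
- insulator_a_mid (a point): white ribbed ceramic insulator, 48 mm diameter, 62 mm tall, bystander; point at half height
- insulator_b_mid (a point): second white ribbed ceramic insulator, the same size, bystander; point at half height
- eye_bolt_mid (a point): zinc-plated eye bolt lying flat, 110 mm long along x, eye 42 mm across, 14 mm high, bystander; point in its shank at half height
- brake_key_mid (a point): black cast iron brake key lying flat, T-shaped, 200 mm long along x, 18 mm high, bystander; point near its middle
- grease_tin_mid (a point): red tin, 70 mm diameter, 70 mm tall, bystander; point at half height
- roller_foot (a point): point of the roller 106 mm below the handle's centre: lowest point of its black rubber wheel (54 mm diameter, 26 mm wide, axle along x, so it rolls along y) while unloaded. The wheel's fork is sprung: 3 N to start, then 3.5 N per mm, 10 mm of travel; this point stays fixed to the handle and does not show the springing
- strip_first (a point): point on the bench straight below the centre of section0. Section tops stand nominally 61 mm above the bench when proud and 56 mm when home, but the packing raises or lowers the whole bar by up to 12 mm and lets it slope along its length by up to 4.6 degrees either way (6 mm at the ends). The readings do not show this: feel for it
- strip_last (a point): point on the bench straight below the centre of section7. A section needs about 6 N straight down to go in and stays where it is pressed (about 12 N of roller pressure suits); more than 20 N damages the strip
There are look-alikes about, which are no part of the job. Of the things that look like the roller_rest, the middle-sized one is meant.

How it is judged:
By the outcome, as a careful person would: the job done as asked, in the order asked, and still so for the second after the job is handed in, with the robot touching nothing.
It also fails if it takes over 67 s, if anything falls off the work surface, if the arm or the gripper's body presses on something with over 40 N, if the wrist force passes 120 N, or if a joint passes its speed limit or range.

## Robot

A 6-joint arm with a two-finger parallel gripper is mounted at the origin on the work surface. World frame = base frame: x ahead of the robot, y to its left, z up, the work surface at z = 0. Lengths are in mm, angles in rad, forces in N, time in s.
With the tool pointing down it reaches from about 350 to 775 mm from the base axis. Payload 7.3 kg.
Tool frame: the origin (TCP) lies between the finger pads; the fingertips stand 8 mm ahead of it and the grasp point (between the pads) lies 11 mm behind it; y points along the fingers, z is the direction in which the jaws open and shut, and the axes are right-handed (so a half turn about y gives the same grasp; the last joint's range is limited). The gripper opens to 92 mm and grips with 3 to 60 N. Pads are 19 mm wide; open, the fingers measure 130 mm over their backs; the gripper's body (75 mm by 190 mm) begins 47 mm behind the grasp point.
Start: joints at [1.159, 0.342, 1.524, -0, 1.275, -0.146], TCP at [137.892, 506.587, 234.741] pointing down, gripper open.
Joint ranges: [-2.53, 2.53], [-0.77, 2.02], [0.04, 2.7], [-1, 4.14], [0.28, 2.66], [-3.11, 3.11]. Speed limits (rad/s): [2.57, 2.57, 3.14, 3.14, 3.14, 3.14].

## Interface

Orientations are given as [roll, pitch, yaw] about the fixed x, y, z axes, in that order (R = Rz(yaw) Ry(pitch) Rx(roll)).
In Python, from plant import bot, vision, job gives the robot as it stands. The module is installed in compiled form; this text tells all that it offers.
- The arm moves only by the tool arm_command, never from a script. Its argument "deltas" is a list of rows, each a list of 4 numbers: the shift along the tool's x, y, z in m, then the turn about the tool's y in degrees. In form: [[x, y, z, twist], ...]. A call has 1 to 5 rows; each row shifts and turns the commanded pose from where the row before left it, along the tool's axes as they then stand; what a row does not reach is not made up. A row lasts 1/10 s, in which the tool goes at most 50 mm and 8.59 degrees, less where a joint would pass 70% of its speed; a pose out of reach is approached as far as the arm can. A call is refused whole if a number of a shift passes 0.05 or a number of a turn 8.59, either way. A call with a gripper value outside its range is refused whole. "claw" is the closure in counts, from 0 (fully open) to 255 (shut), set as the call begins (left out, the last holds). The fingers move at their own pace and stop on an object; the grip force is fixed at half the most. Time passes only in rows, so rows that do not move let the fingers close. It gives the time, the measured TCP pose, the force and the opening at its end, in the units of the state.
- bot.get_obs(): the state, without advancing time (a new reading comes with each control period).
- vision.capture(name): name is "scene" or "top" or "wrist"; returns a dict with "img" (480x640x3 uint8, red, green, blue), "camera_matrix" (3x3 intrinsics, pixels), "dist_coeffs" ([k1, k2, p1, p2, k3] as OpenCV has them; the pictures are not rectified), "world_to_cam" (4x4, takes a point from world to camera coordinates); the wrist camera has in their place "mount" (4x4, takes a point from camera to tool coordinates, whose origin is the TCP and whose axes are the tool frame's). Camera axes: x right, y down, z forward; pixel columns grow to the right and rows downward; lengths in mm; the calibration is good to about 2 mm. A picture is of the moment at which its call begins: read the wrist's pose just before it. There is no depth.
- job.close_job(): hands the job in, once; it reports no verdict.
Trained networks look in a picture, given as the dict that the camera call returned (one of the last four; its "shot" number tells which), for a name from the list of things; names that differ only in an ending like _2 or _b are one class to them, and where a whole thing is asked for, a point or a joint stands for the part that bears it (a point fixed in the world has none). Each returns a list of dicts, best first, with "confidence" (0 to 1); they miss things now and then, are a little off and sometimes report something else, mostly with a low value. They report only what shows in the picture. A call takes as long as a camera call. They do not tell look-alikes from the thing itself.
- vision.find_in(picture, name): "xyz" ([x, y, z] in mm, in the coordinates of the camera as it stood for that picture, good to about 4 mm: the middle of the surface that is visible of it).
- vision.regions_of(picture, name): "mask" (480x640 bool, what is visible of it).
The state is a dict: "time": time; "joint_positions": joint angles; "dq": joint speeds; "tau": joint torques, N m; "tool_pos": TCP position; "tcp_rot": TCP orientation; "contact_force": force on the tool from outside, world axes, zero at the start; "moment": the same for the moment, N m; "grip_width": finger opening in mm.
Only numpy, scipy, OpenCV 4.12 (cv2) and the standard library are available. Lean on these libraries where they do the work, as an engineer would, in place of code of your own. Each camera call takes 0.05 s, during which the arm holds its last target. There are 200 camera calls.

## Working session

There is one attempt and no reset: what is moved stays moved. The work goes in short steps, Python scripts to look and compute and a tool call to move; the robot and the scene stay as the last step left them, time stands still between calls to the robot, and variables do not carry over. Pictures are saved under pics/ and viewed, about 8 in all and at most 12, crops included, and the job is handed in when it is done.

Besides the shell and the picture viewer there is one more tool, called after ">>>" by a JSON object that holds its "fn" and its "kwargs". arm_command: Moves the arm, as the interface text tells. Its arguments: {"type":"object","properties":{"deltas":{"type":"array","items":{"type":"array","items":{"type":"number"}}},"claw":{"type":"number"}},"required":["deltas"]}

```bash
mkdir -p pics; cat > h.py <<'E'
from plant import bot, vision, job
import numpy as np, cv2
def towld(pic,p):
    M=np.linalg.inv(np.array(pic["world_to_cam"])); return (M@np.r_[p,1])[:3]
def pix2w(pic,uv,z):
    K=np.array(pic["camera_matrix"]);d=np.array(pic["dist_coeffs"])
    n=cv2.undistortPoints(np.array(uv,float).reshape(-1,1,2),K,d).reshape(-1,2)
    M=np.linalg.inv(np.array(pic["world_to_cam"]));o=M[:3,3]
    r=(M[:3,:3]@np.c_[n,np.ones(len(n))].T).T
    return o+r*((z-o[2])/r[:,2])[:,None]
def w2pix(pic,P):
    W=np.array(pic["world_to_cam"]);K=np.array(pic["camera_matrix"]);d=np.array(pic["dist_coeffs"])
    return cv2.projectPoints(np.array(P,float).reshape(-1,1,3),cv2.Rodrigues(W[:3,:3])[0],W[:3,3],K,d)[0].reshape(-1,2)
def save(pic,name): cv2.imwrite("pics/"+name,pic["img"][...,::-1])
E
python3 - <<'E'
from h import *
o=bot.get_obs(); print({k:np.round(v,3).tolist() for k,v in o.items()})
for c in ("top","scene"):
    p=vision.capture(c); save(p,c+"0.png")
    M=np.linalg.inv(p["world_to_cam"]); print(c,M[:3,3].round(0))
    for n in ["roller_handle","roller_rest","strip_frame","section0","section7","insulator_a_mid","eye_bolt_mid","brake_key_mid","grease_tin_mid"]:
        print(n,[(towld(p,d["xyz"]).round(0).tolist(),round(d["confidence"],2)) for d in vision.find_in(p,n)][:8])
E
```

```text
{'time': 0.0, 'joint_positions': [1.159, 0.343, 1.525, 0.0, 1.275, -0.146], 'dq': [0.001, -0.001, -0.001, -0.002, -0.001, -0.001], 'tau': [-0.003, -43.126, -24.421, 0.071, 0.056, -0.0], 'tool_pos': [137.721, 506.192, 234.026], 'tcp_rot': [-1.572, 0.0, -0.266], 'contact_force': [-0.363, -0.012, -0.446], 'moment': [0.001, 0.008, 0.017], 'grip_width': 91.651}
top [ 418.  -23. 1392.]
roller_handle [([485.0, 198.0, 94.0], 0.94), ([486.0, 186.0, 88.0], 0.68)]
roller_rest [([485.0, 189.0, 88.0], 0.77), ([295.0, 211.0, 124.0], 0.73), ([508.0, 350.0, 61.0], 0.61)]
strip_frame [([506.0, -129.0, 33.0], 0.65)]
section0 [([512.0, -135.0, 47.0], 0.65), ([497.0, -58.0, 44.0], 0.6), ([765.0, -170.0, 47.0], 0.6), ([509.0, -114.0, 49.0], 0.58), ([501.0, -77.0, 49.0], 0.55), ([521.0, -175.0, 57.0], 0.48), ([503.0, -94.0, 52.0], 0.47), ([354.0, -437.0, 17.0], 0.43)]
section7 [([512.0, -135.0, 47.0], 0.65), ([497.0, -58.0, 44.0], 0.6), ([765.0, -170.0, 47.0], 0.6), ([509.0, -114.0, 49.0], 0.58), ([501.0, -77.0, 49.0], 0.55), ([521.0, -175.0, 57.0], 0.48), ([503.0, -94.0, 52.0], 0.47), ([354.0, -437.0, 17
[... 671 characters left out ...]
4.0, 204.0, 103.0], 0.6), ([499.0, -94.0, 50.0], 0.49), ([522.0, -193.0, 56.0], 0.49), ([515.0, -172.0, 55.0], 0.45), ([503.0, -108.0, 47.0], 0.4)]
section7 [([493.0, -55.0, 43.0], 0.62), ([512.0, -149.0, 54.0], 0.6), ([494.0, 204.0, 103.0], 0.6), ([499.0, -94.0, 50.0], 0.49), ([522.0, -193.0, 56.0], 0.49), ([515.0, -172.0, 55.0], 0.45), ([503.0, -108.0, 47.0], 0.4)]
insulator_a_mid [([593.0, 248.0, 43.0], 0.64)]
eye_bolt_mid [([600.0, -49.0, 8.0], 0.64), ([775.0, 36.0, 71.0], 0.39), ([493.0, 210.0, 95.0], 0.35)]
brake_key_mid [([365.0, -421.0, 17.0], 0.64)]
grease_tin_mid [([776.0, 41.0, 71.0], 0.76), ([594.0, 253.0, 46.0], 0.49), ([523.0, -115.0, 33.0], 0.43), ([495.0, -54.0, 48.0], 0.17)]
```

View pics/top0.png

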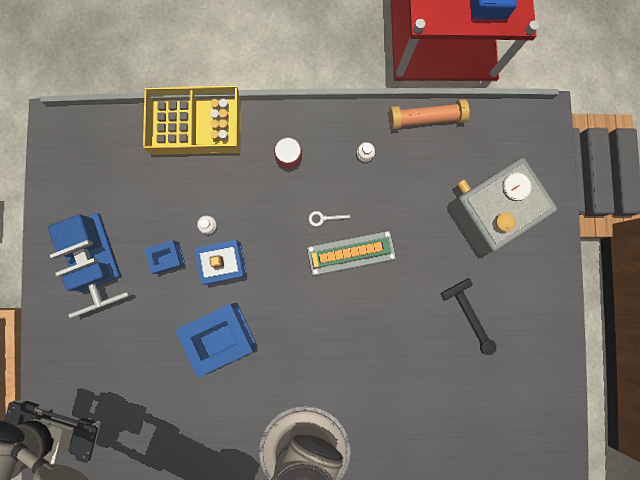

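View pics/scene0.png

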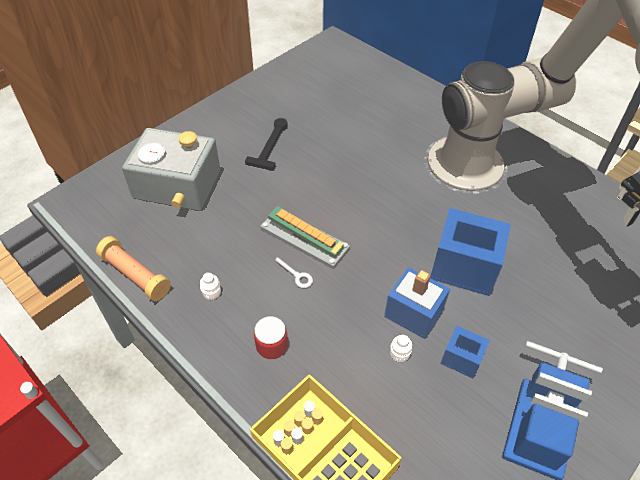

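Top view: the roller stands in the middle-sized rest at about (219,262). The strip runs from the brass block at about (316,260) to about (385,246). Next I'll get sub-pixel poses from colour masks.

```bash
python3 - <<'E'
from h import *
def rect(pic,mask,z,name):
    n,l,s,c=cv2.connectedComponentsWithStats(mask.astype(np.uint8))
    k=1+np.argmax(s[1:,4]); v,u=np.nonzero(l==k)
    P=pix2w(pic,np.c_[u,v],z)[:,:2].astype(np.float32)
    r=cv2.minAreaRect(P); b=cv2.boxPoints(r)
    # long edge direction -> yaw of y axis
    e=[b[1]-b[0],b[2]-b[1]]; L=max(e,key=np.linalg.norm); L=L*np.sign(L[1])
    print(name,"n",len(u),"c",np.round(r[0],1),"mean",P.mean(0).round(1),"size",np.round(r[1],1),"yaw",np.degrees(np.arctan2(-L[0],L[1])).round(1))
for c in ("top","scene"):
    p=vision.capture(c); hsv=cv2.cvtColor(p["img"],cv2.COLOR_RGB2HSV); H,S,V=cv2.split(hsv)
    vv,uu=np.mgrid[:480,:640]
    def near(x,y,z,r): 
        q=w2pix(p,[x,y,z])[0]; return np.hypot(uu-q[0],vv-q[1])<r
    w=near(488,195,96,45)
    rect(p,w&(S<60)&(V>170),96,c+" flange")
    rect(p,w&(H>100)&(H<130)&(S>120)&(V>(120 if c=='top' else 140))|w&(S<60)&(V>170),90,c+" resttop")
    o=near(508,-126,57,70)
    rect(p,o&(H>8)&(H<25)&(S>150)&(V>150),60,c+" orange+brass")
    rect(p,o&(H>40)&(H<90)&(S>60),50,c+" green")
    for n,z in (("strip_frame",16),):
        for d in vision.regions_of(p,n)[:1]: rect(p,d["mask"],z,c+n)
    x0,y0=w2pix(p,[508,-126,57])[0].astype(int); x1,y1=w2pix(p,[488,195,96])[0].astype(int)
    I=p["img"][...,::-1]
    a=[cv2.resize(I[y-50:y+50,x-65:x+65],None,fx=3,fy=3,interpolation=3) for x,y in((x0,y0),(x1,y1))]
    cv2.imwrite(f"pics/{c}1.png",np.hstack(a))
w=vision.capture("wrist"); print(np.round(w["mount"],3).tolist(), np.round(w["camera_matrix"],0).tolist())
E
```

```text
top flange n 696 c [486.  199.4] mean [486.4 198.4] size [61.  85.8] yaw 10.4
top resttop n 1324 c [486.6 200. ] mean [486.8 199.5] size [ 89.6 102.9] yaw 10.5
top orange+brass n 499 c [ 507.1 -124. ] mean [ 506.8 -122.9] size [ 22.1 158.3] yaw 10.1
top green n 485 c [ 508.1 -130.4] mean [ 508.9 -141.8] size [ 39.  186.6] yaw 10.7
topstrip_frame n 2458 c [ 510.1 -127.9] mean [ 509.6 -129.7] size [ 77.6 221.2] yaw 10.3
scene flange n 732 c [485.9 200.3] mean [489.2 202.7] size [61.3 84.7] yaw 10.5
scene resttop n 1353 c [483.8 201.7] mean [490.2 204.9] size [ 95.9 103.5] yaw 10.6
scene orange+brass n 15 c [512.3 -76.5] mean [511.5 -75.8] size [21.4 12.8] yaw -52.2
scene green n 337 c [ 514.6 -125.4] mean [ 526.4 -135.2] size [ 38.8 190.4] yaw 7.3
scenestrip_frame n 2358 c [ 512.1 -125.9] mean [ 511.  -122.2] size [ 84.5 228.5] yaw 9.3
[[-0.001, 0.963, 0.27, -72.396], [0.001, -0.27, 0.963, -150.683], [1.0, 0.001, -0.0, 0.039], [0.0, 0.0, 0.0, 1.0]] [[339.0, 0.0, 320.0], [0.0, 339.0, 242.0], [0.0, 0.0, 1.0]]
```

View pics/top1.png

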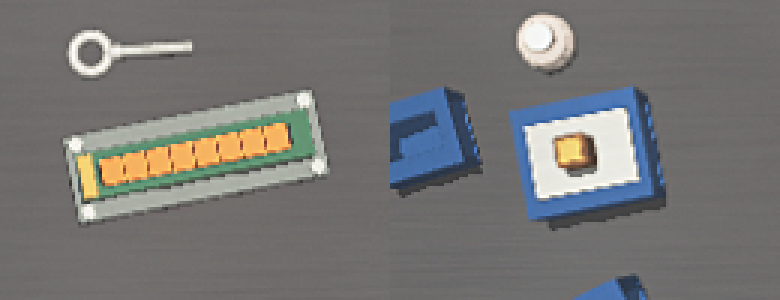

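>>> {"fn": "arm_command", "kwargs": {"deltas": [[0.034,0,-0.0165,0],[0.034,0,-0.0165,0],[0.034,0,-0.0165,0],[0.034,0,-0.0165,0],[0.034,0,-0.0165,0]], "claw": 0}}

```text
time: 1.75
tool_pos: [281.2, 381.3, 234.9]
tcp_rot: [-1.57, -0.0, -0.266]
contact_force: [1.2, 0.0, 0.6]
grip_width: 91.5
```

>>> {"fn": "arm_command", "kwargs": {"deltas": [[0.034,0,-0.0165,0],[0.034,0,-0.0165,0],[0.034,0,-0.0165,0],[0.034,0,-0.0165,0],[0.034,0,-0.0165,0]]}}

```text
time: 2.25
tool_pos: [423.7, 256.9, 234.9]
tcp_rot: [-1.57, -0.0, -0.266]
contact_force: [-0.1, 0.8, 0.6]
grip_width: 92.0
```

>>> {"fn": "arm_command", "kwargs": {"deltas": [[0,0,0,-8.5],[0,0,0,-8.5],[0,0,0,-8.5],[0,0,0,0],[0,0,0,0]]}}

```text
time: 2.75
tool_pos: [422.6, 258.1, 234.8]
tcp_rot: [-1.571, -0.0, 0.175]
contact_force: [0.6, 0.0, 0.4]
grip_width: 92.5
```

```bash
cat >> h.py <<'E'
from scipy.spatial.transform import Rotation as Rn
def wrist():
    o=bot.get_obs(); p=vision.capture("wrist")
    T=np.eye(4);T[:3,:3]=Rn.from_euler("xyz",o["tcp_rot"]).as_matrix();T[:3,3]=o["tool_pos"]
    p["world_to_cam"]=np.linalg.inv(T@np.array(p["mount"])); return o,p
def rect(pic,mask,z,name):
    n,l,s,c=cv2.connectedComponentsWithStats(mask.astype(np.uint8))
    k=1+np.argmax(s[1:,4]); v,u=np.nonzero(l==k)
    P=pix2w(pic,np.c_[u,v],z)[:,:2].astype(np.float32)
    r=cv2.minAreaRect(P); b=cv2.boxPoints(r)
    e=[b[1]-b[0],b[2]-b[1]]; L=max(e,key=np.linalg.norm); L=L*np.sign(L[1])
    print(name,"n",len(u),"c",np.round(r[0],1),"size",np.round(r[1],1),"yaw",np.degrees(np.arctan2(-L[0],L[1])).round(1))
E
python3 - <<'E'
from h import *
o,p=wrist(); hsv=cv2.cvtColor(p["img"],cv2.COLOR_RGB2HSV); H,S,V=cv2.split(hsv)
rect(p,(S<60)&(V>190),96,"flange")
rect(p,(H>100)&(H<130)&(S>120)|(S<60)&(V>190),90,"rest(all blue)")
I=p["img"][...,::-1].copy()
y,c=np.radians(10.5),np.array([486.3,199.8]);R=np.array([[np.cos(y),-np.sin(y)],[np.sin(y),np.cos(y)]])
for a,b,z in((45,52,90),(30,42,96),(13,13,148)):
    q=[np.r_[c+R@np.array([sx*a,sy*b]),z] for sx,sy in((1,1),(1,-1),(-1,-1),(-1,1))]
    cv2.polylines(I,[w2pix(p,q).astype(int)],True,(0,0,255),1)
cv2.imwrite("pics/w1.png",I)
E
```

```text
flange n 2876 c [484.6 199.6] size [55.7 83.6] yaw 10.1
rest(all blue) n 31461 c [294.3 204. ] size [136.4 162.5] yaw 24.6
```

View pics/w1.png

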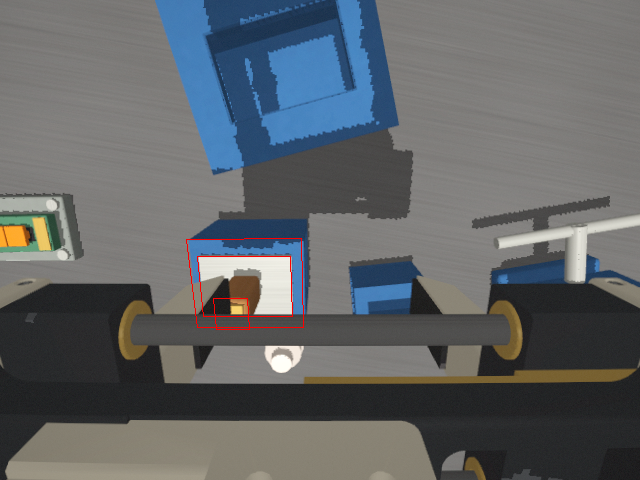

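```bash
python3 - <<'E'
from h import *
o,p=wrist()
I=cv2.resize(p["img"][230:350,160:320,::-1],None,fx=5,fy=5,interpolation=cv2.INTER_NEAREST)
y,c=np.radians(10.5),np.array([486.3,199.8]);R=np.array([[np.cos(y),-np.sin(y)],[np.sin(y),np.cos(y)]])
for a,b,z,k in((45,52,90,(0,0,255)),(30,42,96,(0,255,0)),(13,13,96,(255,0,255)),(13,13,148,(255,255,0))):
    q=[np.r_[c+R@np.array([sx*a,sy*b]),z] for sx,sy in((1,1),(1,-1),(-1,-1),(-1,1))]
    cv2.polylines(I,[((w2pix(p,q)-[160,230])*5).astype(int)],True,k,1)
cv2.imwrite("pics/w2.png",I)
E
```

```text
(no output)
```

View pics/w2.png

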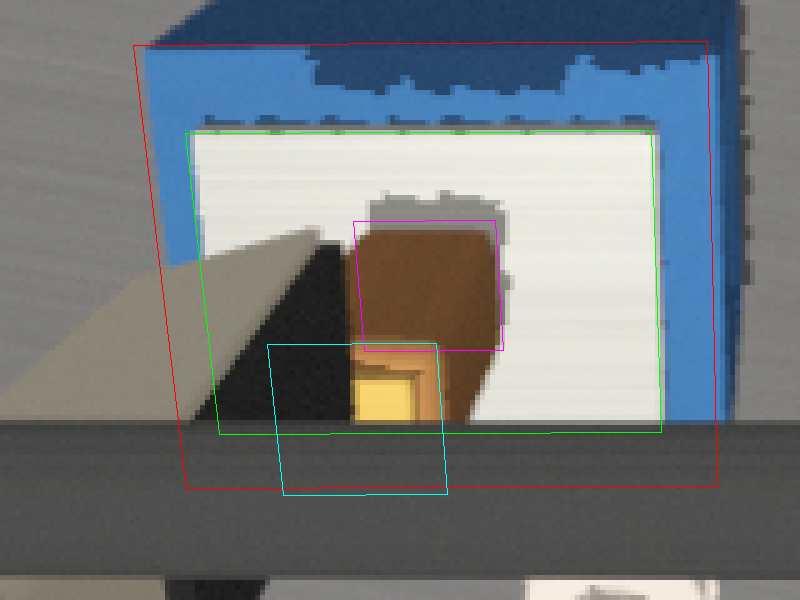

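>>> {"fn": "arm_command", "kwargs": {"deltas": [[0.0263,0,-0.0339,-0.2],[0.0264,0,-0.0339,-0.2],[0,0.02,0,0],[0,0.025,0,0],[0,0,0,0]]}}

```text
time: 3.35
tool_pos: [485.0, 200.2, 186.9]
tcp_rot: [-1.571, 0.006, 0.184]
contact_force: [-0.6, -0.1, 0.7]
grip_width: 91.4
```

>>> {"fn": "arm_command", "kwargs": {"deltas": [[0,0.025,0,0],[0,0.02,0,0],[0,0.015,0,0],[0,0.015,0,0],[0,0,0,0]]}}

```text
time: 3.85
tool_pos: [485.9, 201.0, 114.1]
tcp_rot: [-1.571, 0.002, 0.186]
contact_force: [-0.2, -0.7, -0.2]
grip_width: 91.8
```

>>> {"fn": "arm_command", "kwargs": {"deltas": [[0,0.0032,0,0],[0,0,0,0]]}}

```text
time: 4.05
tool_pos: [487.1, 201.1, 112.4]
tcp_rot: [-1.571, -0.001, 0.186]
contact_force: [0.6, 0.6, 0.2]
grip_width: 91.9
```

>>> {"fn": "arm_command", "kwargs": {"deltas": [[0,0,0,0],[0,0,0,0],[0,0,0,0],[0,0,0,0],[0,0,0,0]], "claw": 255}}

```text
time: 4.55
tool_pos: [486.7, 200.9, 111.6]
tcp_rot: [-1.571, -0.0, 0.186]
contact_force: [-0.5, -0.7, 0.5]
grip_width: 56.5
```

>>> {"fn": "arm_command", "kwargs": {"deltas": [[0,0,0,0],[0,0,0,0],[0,0,0,0],[0,0,0,0],[0,0,0,0]]}}

```text
time: 5.05
tool_pos: [486.7, 200.8, 111.5]
tcp_rot: [-1.571, -0.0, 0.186]
contact_force: [-0.4, -0.2, -0.7]
grip_width: 25.7
```

>>> {"fn": "arm_command", "kwargs": {"deltas": [[0,0,0,0],[0,-0.005,0,0],[0,-0.01,0,0],[0,-0.02,0,0],[0,-0.025,0,0]]}}

```text
time: 5.55
tool_pos: [485.9, 200.7, 171.8]
tcp_rot: [-1.571, 0.002, 0.186]
contact_force: [-0.4, 0.5, -3.3]
grip_width: 26.1
```

>>> {"fn": "arm_command", "kwargs": {"deltas": [[0,-0.025,0,0],[0,-0.02,0,0],[0,0,0,0],[0,0,0,0],[0,0,0,0]]}}

```text
time: 6.05
tool_pos: [485.8, 200.7, 215.2]
tcp_rot: [-1.571, 0.003, 0.186]
contact_force: [0.8, -0.1, -4.8]
grip_width: 25.9
```

>>> {"fn": "arm_command", "kwargs": {"deltas": [[0.004,0,-0.03,0],[0.004,0,-0.042,0],[0.004,0,-0.042,0],[0.004,0,-0.042,0],[0.004,0,-0.042,0]]}}

```text
time: 6.55
tool_pos: [542.6, 8.5, 215.1]
tcp_rot: [-1.57, 0.002, 0.186]
contact_force: [1.0, 0.2, -3.7]
grip_width: 25.8
```

>>> {"fn": "arm_command", "kwargs": {"deltas": [[0.004,0,-0.042,0],[0.004,0,-0.042,0],[0.004,0,-0.042,0],[0,0,0,0],[0,0,0,0]]}}

```text
time: 7.05
tool_pos: [577.4, -112.3, 214.7]
tcp_rot: [-1.569, 0.003, 0.184]
contact_force: [-0.3, 0.6, -4.4]
grip_width: 25.7
```

```bash
python3 - <<'E'
from h import *
o,p=wrist(); print(o["tool_pos"],o["tcp_rot"],o["contact_force"])
hsv=cv2.cvtColor(p["img"],cv2.COLOR_RGB2HSV); H,S,V=cv2.split(hsv)
rect(p,(H>8)&(H<25)&(S>150)&(V>150),61,"orange")
rect(p,(H>40)&(H<90)&(S>60),52,"green")
for d in vision.regions_of(p,"strip_frame")[:1]: rect(p,d["mask"],16,"frame")
I=p["img"][...,::-1].copy()
y,c=np.radians(10.4),np.array([509,-128.]);R=np.array([[np.cos(y),-np.sin(y)],[np.sin(y),np.cos(y)]])
for a,b,z in((37.5,110,16),(11,80,61)):
    q=[np.r_[c+R@np.array([sx*a,sy*b]),z] for sx,sy in((1,1),(1,-1),(-1,-1),(-1,1))]
    cv2.polylines(I,[w2pix(p,q).astype(int)],True,(0,0,255),1)
cv2.imwrite("pics/w3.png",I)
E
```

```text
[ 577.41393975 -112.25586629  214.65683354] [-1.5686877   0.00279785  0.18397541] [-0.2916914   0.58335435 -4.3830221 ]
orange n 2668 c [502.1 -96.3] size [20.2 93.7] yaw 10.7
green n 4109 c [ 507.4 -127.3] size [ 38.1 191.6] yaw 10.4
frame n 16958 c [ 508.1 -128.4] size [ 75.3 219.4] yaw 10.6
```

View pics/w3.png

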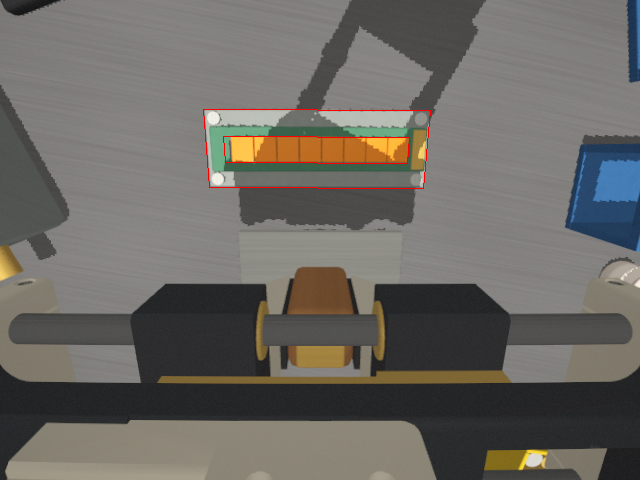

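>>> {"fn": "arm_command", "kwargs": {"deltas": [[-0.0235,0,0.0223,0],[-0.0235,0,0.0223,0],[-0.0235,0,0.0223,0],[0,0,0,0],[0,0,0,0]]}}

```text
time: 7.65
tool_pos: [496.2, -57.6, 217.0]
tcp_rot: [-1.571, -0.001, 0.189]
contact_force: [0.4, -0.8, -4.4]
grip_width: 26.1
```

>>> {"fn": "arm_command", "kwargs": {"deltas": [[0,0.015,0,0],[0,0.017,0,0],[0,0,0,0],[0,0,0,0],[0,0,0,0]]}}

```text
time: 8.15
tool_pos: [497.3, -59.1, 185.3]
tcp_rot: [-1.571, -0.002, 0.186]
contact_force: [0.6, 1.0, -3.7]
grip_width: 25.7
```

>>> {"fn": "arm_command", "kwargs": {"deltas": [[-0.0015,0.002,0,0],[0,0.002,0,0],[0,0.002,0,0],[0,0,0,0]]}}

```text
time: 8.55
tool_pos: [494.8, -59.2, 178.3]
tcp_rot: [-1.571, 0.0, 0.186]
contact_force: [-0.3, 0.5, -3.7]
grip_width: 25.5
```

>>> {"fn": "arm_command", "kwargs": {"deltas": [[0,0.001,0,0],[0,0.001,0,0],[0,0.001,0,0],[0,0,0,0]]}}

```text
time: 8.95
tool_pos: [494.8, -59.2, 175.3]
tcp_rot: [-1.571, 0.0, 0.186]
contact_force: [0.2, -0.1, -3.4]
grip_width: 25.7
```

>>> {"fn": "arm_command", "kwargs": {"deltas": [[0,0.0015,0,0],[0,0.0015,0,0],[0,0.0015,0,0],[0,0,0,0]]}}

```text
time: 9.35
tool_pos: [494.8, -59.2, 170.7]
tcp_rot: [-1.57, 0.0, 0.186]
contact_force: [-0.2, 0.1, -3.5]
grip_width: 25.5
```

>>> {"fn": "arm_command", "kwargs": {"deltas": [[0,0.0015,0,0],[0,0.0015,0,0],[0,0.0015,0,0],[0,0,0,0]]}}

```text
time: 9.75
tool_pos: [494.8, -59.2, 166.2]
tcp_rot: [-1.571, 0.0, 0.186]
contact_force: [0.1, 0.2, -4.6]
grip_width: 25.9
```

>>> {"fn": "arm_command", "kwargs": {"deltas": [[0,0.0015,0,0],[0,0.0015,0,0],[0,0.001,0,0],[0,0,0,0]]}}

```text
time: 10.15
tool_pos: [494.9, -59.2, 162.3]
tcp_rot: [-1.571, 0.0, 0.186]
contact_force: [-0.1, -1.0, -4.8]
grip_width: 25.8
```

>>> {"fn": "arm_command", "kwargs": {"deltas": [[0,0.0015,0,0],[0,0.0015,0,0],[0,0.001,0,0],[0,0,0,0]]}}

```text
time: 10.55
tool_pos: [494.8, -59.2, 158.3]
tcp_rot: [-1.571, 0.0, 0.186]
contact_force: [-0.2, -0.4, -2.7]
grip_width: 25.9
```

>>> {"fn": "arm_command", "kwargs": {"deltas": [[0,0.001,0,0],[0,0.001,0,0],[0,0,0,0]]}}

```text
time: 10.85
tool_pos: [494.9, -59.2, 156.4]
tcp_rot: [-1.571, 0.0, 0.186]
contact_force: [-0.0, 0.7, -3.7]
grip_width: 25.8
```

>>> {"fn": "arm_command", "kwargs": {"deltas": [[0,0.001,0,0],[0,0.001,0,0],[0,0.001,0,0],[0,0,0,0]]}}

```text
time: 11.25
tool_pos: [494.9, -59.2, 153.3]
tcp_rot: [-1.571, 0.0, 0.186]
contact_force: [-0.5, 0.1, -3.2]
grip_width: 26.1
```

>>> {"fn": "arm_command", "kwargs": {"deltas": [[0,0.001,0,0],[0,0.001,0,0],[0,0.001,0,0],[0,0,0,0]]}}

```text
time: 11.65
tool_pos: [494.9, -59.2, 150.3]
tcp_rot: [-1.571, 0.0, 0.186]
contact_force: [-0.4, 0.6, -3.5]
grip_width: 26.0
```

>>> {"fn": "arm_command", "kwargs": {"deltas": [[0,0.001,0,0],[0,0.001,0,0],[0,0.001,0,0],[0,0,0,0]]}}

```text
time: 12.05
tool_pos: [494.9, -59.2, 147.3]
tcp_rot: [-1.571, 0.0, 0.186]
contact_force: [0.2, 0.3, -3.2]
grip_width: 26.1
```

>>> {"fn": "arm_command", "kwargs": {"deltas": [[0,0.001,0,0],[0,0.001,0,0],[0,0.001,0,0],[0,0,0,0]]}}

```text
time: 12.45
tool_pos: [494.9, -59.2, 144.3]
tcp_rot: [-1.571, 0.0, 0.186]
contact_force: [-0.1, -0.3, -4.7]
grip_width: 25.9
```

>>> {"fn": "arm_command", "kwargs": {"deltas": [[0,0.001,0,0],[0,0.001,0,0],[0,0.001,0,0],[0,0,0,0]]}}

```text
time: 12.85
tool_pos: [495.0, -59.2, 141.6]
tcp_rot: [-1.571, -0.0, 0.186]
contact_force: [-0.2, 0.0, -3.7]
grip_width: 25.9
```

>>> {"fn": "arm_command", "kwargs": {"deltas": [[0,0.001,0,0],[0,0.001,0,0],[0,0,0,0],[0,0,0,0]]}}

```text
time: 13.25
tool_pos: [495.2, -59.2, 140.0]
tcp_rot: [-1.571, -0.001, 0.186]
contact_force: [-2.2, 1.6, 5.0]
grip_width: 26.1
```

>>> {"fn": "arm_command", "kwargs": {"deltas": [[0,0.0005,0,0],[0,0.0005,0,0],[0,0,0,0],[0,0,0,0]]}}

```text
time: 13.65
tool_pos: [495.2, -59.2, 139.0]
tcp_rot: [-1.571, -0.001, 0.186]
contact_force: [-1.7, 1.1, 6.1]
grip_width: 25.9
```

```bash
python3 - <<'E'
from h import *
F=[]
for i in range(4):
    o,p=wrist(); F.append(np.r_[o["contact_force"],o["tool_pos"],o["moment"]])
print(np.round(F,2).tolist())
save(p,"w4.png")
E
```

```text
[[-1.71, 1.1, 6.06, 495.25, -59.16, 139.0, 0.36, 0.46, -0.05], [-1.47, 0.84, 6.89, 495.2, -59.17, 138.98, 0.37, 0.43, -0.03], [-2.03, 1.41, 6.64, 495.2, -59.17, 138.99, 0.41, 0.41, -0.0], [-1.69, 0.83, 6.82, 495.22, -59.18, 139.0, 0.38, 0.42, -0.01]]
```

View pics/w4.png

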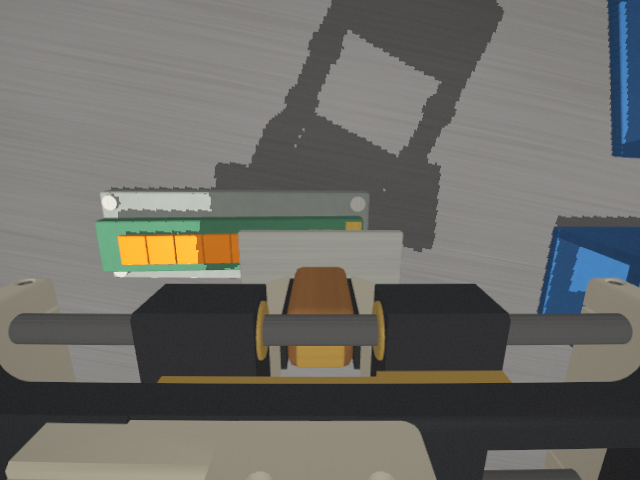

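>>> {"fn": "arm_command", "kwargs": {"deltas": [[0,0.0005,0,0],[0,0.0005,0,0],[0,0,0,0],[0,0,0,0]]}}

```text
time: 14.25
tool_pos: [495.2, -59.2, 138.0]
tcp_rot: [-1.571, -0.001, 0.186]
contact_force: [-1.8, 1.4, 7.0]
grip_width: 26.1
```

>>> {"fn": "arm_command", "kwargs": {"deltas": [[0,0.0005,0,0],[0,0.0005,0,0],[0,0,0,0],[0,0,0,0]]}}

```text
time: 14.65
tool_pos: [495.2, -59.2, 137.0]
tcp_rot: [-1.571, -0.001, 0.186]
contact_force: [-1.6, 1.5, 6.8]
grip_width: 25.6
```

>>> {"fn": "arm_command", "kwargs": {"deltas": [[0,0.0005,0,0],[0,0.0005,0,0],[0,0,0,0],[0,0,0,0]]}}

```text
time: 15.05
tool_pos: [495.2, -59.2, 136.0]
tcp_rot: [-1.571, -0.001, 0.186]
contact_force: [-1.5, 1.7, 6.4]
grip_width: 25.5
```

>>> {"fn": "arm_command", "kwargs": {"deltas": [[0,0.0005,0,0],[0,0.0005,0,0],[0,0,0,0],[0,0,0,0]]}}

```text
time: 15.45
tool_pos: [495.2, -59.2, 135.0]
tcp_rot: [-1.571, -0.001, 0.186]
contact_force: [-1.9, 1.8, 6.4]
grip_width: 25.7
```

>>> {"fn": "arm_command", "kwargs": {"deltas": [[0,0.0005,0,0],[0,0.0005,0,0],[0,0,0,0],[0,0,0,0]]}}

```text
time: 15.85
tool_pos: [495.3, -59.2, 134.3]
tcp_rot: [-1.571, -0.001, 0.186]
contact_force: [-2.2, 1.1, 8.2]
grip_width: 26.1
```

>>> {"fn": "arm_command", "kwargs": {"deltas": [[0,0.0004,0,0],[0,0,0,0],[0,-0.0001,-0.002,0],[0,-0.0001,-0.002,0],[0,0,0,0]]}}

```text
time: 16.35
tool_pos: [496.2, -63.5, 134.2]
tcp_rot: [-1.572, -0.001, 0.186]
contact_force: [-1.6, 0.6, 9.4]
grip_width: 26.5
```

>>> {"fn": "arm_command", "kwargs": {"deltas": [[0,-0.0001,-0.0025,0],[0,-0.0001,-0.0025,0],[0,-0.0001,-0.0025,0],[0,-0.0002,-0.0025,0],[0,0,0,0]]}}

```text
time: 16.85
tool_pos: [497.9, -72.6, 134.7]
tcp_rot: [-1.57, -0.001, 0.186]
contact_force: [-2.0, 2.6, 9.7]
grip_width: 25.8
```

>>> {"fn": "arm_command", "kwargs": {"deltas": [[0,-0.0002,-0.0025,0],[0,-0.0002,-0.0025,0],[0,-0.0001,-0.0025,0],[0,-0.0002,-0.0025,0],[0,0,0,0]]}}

```text
time: 17.35
tool_pos: [500.0, -83.3, 135.6]
tcp_rot: [-1.572, -0.002, 0.186]
contact_force: [-2.2, 0.8, 10.5]
grip_width: 25.9
```

>>> {"fn": "arm_command", "kwargs": {"deltas": [[0,-0.0003,-0.0025,0],[0,-0.0002,-0.0025,0],[0,-0.0003,-0.0025,0],[0,-0.0002,-0.0025,0],[0,0,0,0]]}}

```text
time: 17.85
tool_pos: [501.6, -92.4, 136.4]
tcp_rot: [-1.571, -0.001, 0.186]
contact_force: [-1.9, 2.7, 10.1]
grip_width: 25.8
```

>>> {"fn": "arm_command", "kwargs": {"deltas": [[0,-0.0002,-0.0025,0],[0,-0.0003,-0.0025,0],[0,-0.0002,-0.0025,0],[0,-0.0003,-0.0025,0],[0,0,0,0]]}}

```text
time: 18.35
tool_pos: [503.7, -103.0, 137.5]
tcp_rot: [-1.572, -0.002, 0.186]
contact_force: [-2.3, 0.8, 9.6]
grip_width: 25.8
```

>>> {"fn": "arm_command", "kwargs": {"deltas": [[0,-0.0002,-0.0025,0],[0,-0.0002,-0.0025,0],[0,-0.0002,-0.0025,0],[0,-0.0002,-0.0025,0],[0,0,0,0]]}}

```text
time: 18.85
tool_pos: [505.3, -112.1, 138.2]
tcp_rot: [-1.571, -0.001, 0.186]
contact_force: [-1.9, 2.9, 10.1]
grip_width: 25.7
```

>>> {"fn": "arm_command", "kwargs": {"deltas": [[0,-0.0002,-0.0025,0],[0,-0.0002,-0.0025,0],[0,-0.0002,-0.0025,0],[0,-0.0002,-0.0025,0],[0,0,0,0]]}}

```text
time: 19.35
tool_pos: [507.3, -122.7, 139.1]
tcp_rot: [-1.572, -0.002, 0.186]
contact_force: [-1.4, 0.5, 9.2]
grip_width: 26.2
```

>>> {"fn": "arm_command", "kwargs": {"deltas": [[0,-0.0002,-0.0025,0],[0,-0.0002,-0.0025,0],[0,-0.0002,-0.0025,0],[0,-0.0002,-0.0025,0],[0,0,0,0]]}}

```text
time: 19.85
tool_pos: [509.0, -131.7, 139.8]
tcp_rot: [-1.571, -0.001, 0.186]
contact_force: [-2.1, 2.6, 8.6]
grip_width: 25.7
```

>>> {"fn": "arm_command", "kwargs": {"deltas": [[0,-0.0002,-0.0025,0],[0,-0.0002,-0.0025,0],[0,-0.0002,-0.0025,0],[0,-0.0002,-0.0025,0],[0,0,0,0]]}}

```text
time: 20.35
tool_pos: [511.1, -142.4, 140.7]
tcp_rot: [-1.572, -0.002, 0.186]
contact_force: [-1.8, 0.6, 8.9]
grip_width: 25.7
```

>>> {"fn": "arm_command", "kwargs": {"deltas": [[0,-0.0001,-0.0025,0],[0,-0.0001,-0.0025,0],[0,-0.0002,-0.0025,0],[0,-0.0002,-0.0025,0],[0,0,0,0]]}}

```text
time: 20.85
tool_pos: [512.7, -151.4, 141.1]
tcp_rot: [-1.571, -0.001, 0.186]
contact_force: [-1.9, 2.4, 9.5]
grip_width: 25.9
```

>>> {"fn": "arm_command", "kwargs": {"deltas": [[0,-0.0002,-0.0025,0],[0,-0.0001,-0.0025,0],[0,-0.0002,-0.0025,0],[0,-0.0002,-0.0025,0],[0,0,0,0]]}}

```text
time: 21.35
tool_pos: [514.8, -162.1, 142.0]
tcp_rot: [-1.572, -0.002, 0.186]
contact_force: [-1.6, 0.3, 8.4]
grip_width: 25.9
```

>>> {"fn": "arm_command", "kwargs": {"deltas": [[0,-0.0001,-0.0025,0],[0,-0.0001,-0.0025,0],[0,-0.0002,-0.0025,0],[0,-0.0002,-0.0025,0],[0,0,0,0]]}}

```text
time: 21.85
tool_pos: [516.4, -171.1, 142.4]
tcp_rot: [-1.571, -0.001, 0.186]
contact_force: [-2.1, 4.0, 8.3]
grip_width: 26.0
```

>>> {"fn": "arm_command", "kwargs": {"deltas": [[0,-0.0002,-0.0025,0],[0,-0.0001,-0.0025,0],[0,-0.0002,-0.0025,0],[0,-0.0002,-0.0025,0],[0,0,0,0]]}}

```text
time: 22.35
tool_pos: [518.6, -181.8, 143.3]
tcp_rot: [-1.573, -0.002, 0.186]
contact_force: [-1.4, 0.7, 8.6]
grip_width: 25.9
```

>>> {"fn": "arm_command", "kwargs": {"deltas": [[0,-0.0001,-0.0025,0],[0,-0.0001,-0.0025,0],[0,-0.0002,-0.0025,0],[0,-0.0001,-0.0025,0],[0,0,0,0]]}}

```text
time: 22.85
tool_pos: [520.4, -191.7, 143.8]
tcp_rot: [-1.573, -0.002, 0.186]
contact_force: [-1.5, 0.2, 7.0]
grip_width: 26.0
```

>>> {"fn": "arm_command", "kwargs": {"deltas": [[0,-0.0002,-0.0025,0],[0,-0.0002,-0.0025,0],[0,-0.0001,-0.0015,0],[0,0,0,0],[0,0,0,0]]}}

```text
time: 23.35
tool_pos: [521.6, -197.9, 144.3]
tcp_rot: [-1.573, -0.002, 0.186]
contact_force: [-1.4, 0.7, 7.6]
grip_width: 26.0
```

>>> {"fn": "arm_command", "kwargs": {"deltas": [[0,0.0003,-0.001,0],[0,0.0003,-0.001,0],[0,0,0,0],[0,0,0,0]]}}

```text
time: 23.75
tool_pos: [522.0, -199.9, 143.9]
tcp_rot: [-1.573, -0.002, 0.186]
contact_force: [-1.8, -0.4, 8.8]
grip_width: 25.8
```

>>> {"fn": "arm_command", "kwargs": {"deltas": [[0,-0.002,0,0],[0,-0.01,0,0],[0,-0.025,0,0],[0,-0.025,0,0],[0,0,0,0]]}}

```text
time: 24.25
tool_pos: [522.8, -200.1, 207.6]
tcp_rot: [-1.575, -0.005, 0.186]
contact_force: [0.6, -0.5, -3.8]
grip_width: 26.2
```

>>> {"fn": "arm_command", "kwargs": {"deltas": [[0.024,0,0.024,0],[0.024,0,0.024,0],[0.024,0,0.024,0],[0,0,0,0],[0,0,0,0]]}}

```text
time: 24.75
tool_pos: [578.2, -114.4, 202.8]
tcp_rot: [-1.57, 0.003, 0.188]
contact_force: [0.0, -0.7, -3.5]
grip_width: 25.8
```

```bash
python3 - <<'E'
from h import *
o,p=wrist(); print(o["tool_pos"],o["tcp_rot"],o["contact_force"])
I=p["img"][100:230,190:440,::-1]
t=vision.capture("scene"); q=w2pix(t,[508.5,-128,50])[0].astype(int)
J=t["img"][q[1]-40:q[1]+40,q[0]-60:q[0]+60,::-1]
A=cv2.resize(I,(600,312),interpolation=3);B=cv2.resize(J,(420,280),interpolation=3)
C=np.zeros((600,600,3),np.uint8);C[:312]=A;C[316:596,:420]=B
cv2.imwrite("pics/w5.png",C)
E
```

```text
[ 578.24108235 -114.44456712  202.78796461] [-1.56972503  0.00279052  0.1880295 ] [ 0.02906427 -0.67925936 -3.45327663]
```

View pics/w5.png

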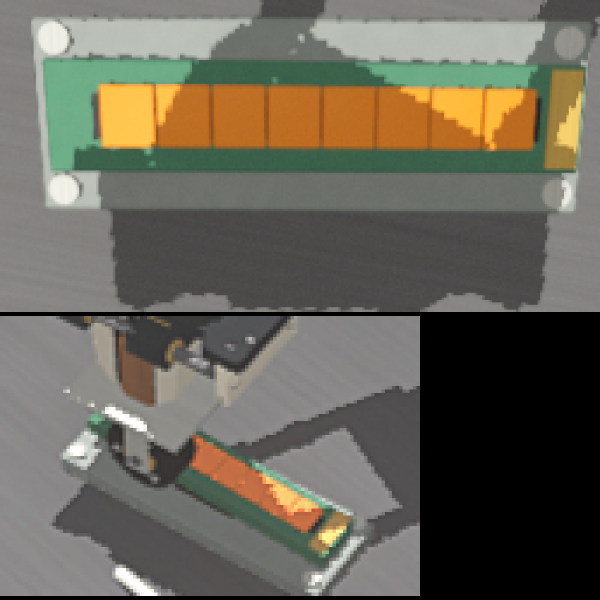

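The strip looks flush: eight even sections, slots at both ends, nothing standing proud. The height profile arched by about 0.5 mm in the middle, so I'll make a second pass from the brass end to confirm everything is seated.

>>> {"fn": "arm_command", "kwargs": {"deltas": [[-0.0236,0,0.0231,0],[-0.0236,0,0.0231,0],[-0.0236,0,0.0231,0],[0,0.02,0,0],[0,0.02,0,0]]}}

```text
time: 25.35
tool_pos: [495.7, -60.8, 165.1]
tcp_rot: [-1.572, -0.002, 0.185]
contact_force: [0.1, 0.5, -4.5]
grip_width: 25.8
```

>>> {"fn": "arm_command", "kwargs": {"deltas": [[0,0.01,0,0],[0,0,0,0],[0,0,0,0],[0,0,0,0]]}}

```text
time: 25.75
tool_pos: [497.0, -60.6, 155.5]
tcp_rot: [-1.571, -0.001, 0.186]
contact_force: [-1.4, -0.3, -3.4]
grip_width: 25.7
```

>>> {"fn": "arm_command", "kwargs": {"deltas": [[-0.0008,0.006,0.001,0],[0,0.006,0,0],[0,0.004,0,0],[0,0.001,0,0],[0,0,0,0]]}}

```text
time: 26.25
tool_pos: [495.3, -59.3, 137.5]
tcp_rot: [-1.571, 0.0, 0.186]
contact_force: [-0.1, 0.3, -3.7]
grip_width: 26.0
```

>>> {"fn": "arm_command", "kwargs": {"deltas": [[0,0.001,0,0],[0,0.001,0,0],[0,0.0005,0,0],[0,0,0,0],[0,0,0,0]]}}

```text
time: 26.75
tool_pos: [495.7, -59.4, 135.7]
tcp_rot: [-1.571, -0.001, 0.186]
contact_force: [-1.3, 0.9, 4.4]
grip_width: 25.9
```

>>> {"fn": "arm_command", "kwargs": {"deltas": [[0,0.0008,0,0],[0,0.0008,0,0],[0,0,0,0],[0,0,0,0]]}}

```text
time: 27.15
tool_pos: [495.8, -59.4, 134.3]
tcp_rot: [-1.571, -0.001, 0.186]
contact_force: [-1.2, 0.6, 7.3]
grip_width: 25.6
```

>>> {"fn": "arm_command", "kwargs": {"deltas": [[0,-0.0001,-0.002,0],[0,-0.0002,-0.0025,0],[0,-0.0002,-0.0025,0],[0,-0.0002,-0.003,0],[0,0,0,0]]}}

```text
time: 27.65
tool_pos: [497.8, -69.6, 135.1]
tcp_rot: [-1.572, -0.001, 0.186]
contact_force: [-0.7, 1.7, 9.0]
grip_width: 26.1
```

>>> {"fn": "arm_command", "kwargs": {"deltas": [[0,-0.0001,-0.0025,0],[0,-0.0002,-0.0025,0],[0,-0.0002,-0.0025,0],[0,-0.0002,-0.0025,0],[0,0,0,0]]}}

```text
time: 28.15
tool_pos: [499.6, -79.4, 135.9]
tcp_rot: [-1.572, -0.001, 0.186]
contact_force: [-1.8, 1.2, 9.2]
grip_width: 25.8
```

>>> {"fn": "arm_command", "kwargs": {"deltas": [[0,-0.0002,-0.0025,0],[0,-0.0002,-0.0025,0],[0,-0.0002,-0.0025,0],[0,-0.0002,-0.0025,0],[0,0,0,0]]}}

```text
time: 28.65
tool_pos: [501.5, -89.3, 136.7]
tcp_rot: [-1.572, -0.001, 0.186]
contact_force: [-1.1, 0.7, 9.8]
grip_width: 26.1
```

>>> {"fn": "arm_command", "kwargs": {"deltas": [[0,-0.0002,-0.0025,0],[0,-0.0002,-0.0025,0],[0,-0.0002,-0.0025,0],[0,-0.0002,-0.0025,0],[0,0,0,0]]}}

```text
time: 29.15
tool_pos: [503.3, -99.1, 137.5]
tcp_rot: [-1.572, -0.002, 0.186]
contact_force: [-0.5, 0.5, 8.8]
grip_width: 25.5
```

>>> {"fn": "arm_command", "kwargs": {"deltas": [[0,-0.0002,-0.0025,0],[0,-0.0002,-0.0025,0],[0,-0.0002,-0.0025,0],[0,-0.0002,-0.0025,0],[0,0,0,0]]}}

```text
time: 29.65
tool_pos: [505.2, -108.9, 138.3]
tcp_rot: [-1.572, -0.002, 0.186]
contact_force: [-2.7, 0.8, 8.9]
grip_width: 25.7
```

>>> {"fn": "arm_command", "kwargs": {"deltas": [[0,-0.0002,-0.0025,0],[0,-0.0002,-0.0025,0],[0,-0.0002,-0.0025,0],[0,-0.0001,-0.0025,0],[0,0,0,0]]}}

```text
time: 30.15
tool_pos: [507.0, -118.8, 139.0]
tcp_rot: [-1.572, -0.002, 0.186]
contact_force: [-0.5, 0.9, 8.8]
grip_width: 25.9
```

>>> {"fn": "arm_command", "kwargs": {"deltas": [[0,-0.0001,-0.0025,0],[0,-0.0002,-0.0025,0],[0,-0.0001,-0.0025,0],[0,-0.0002,-0.0025,0],[0,0,0,0]]}}

```text
time: 30.65
tool_pos: [508.9, -128.7, 139.7]
tcp_rot: [-1.572, -0.002, 0.186]
contact_force: [-1.1, -0.0, 9.7]
grip_width: 25.9
```

>>> {"fn": "arm_command", "kwargs": {"deltas": [[0,-0.0002,-0.0025,0],[0,-0.0002,-0.0025,0],[0,-0.0001,-0.0025,0],[0,-0.0002,-0.0025,0],[0,0,0,0]]}}

```text
time: 31.15
tool_pos: [510.8, -138.5, 140.3]
tcp_rot: [-1.572, -0.002, 0.186]
contact_force: [-2.2, 0.3, 8.6]
grip_width: 25.9
```

>>> {"fn": "arm_command", "kwargs": {"deltas": [[0,-0.0002,-0.0025,0],[0,-0.0002,-0.0025,0],[0,-0.0001,-0.0025,0],[0,-0.0002,-0.0025,0],[0,0,0,0]]}}

```text
time: 31.65
tool_pos: [512.7, -148.3, 141.1]
tcp_rot: [-1.572, -0.002, 0.186]
contact_force: [-1.0, 0.6, 8.5]
grip_width: 26.0
```

>>> {"fn": "arm_command", "kwargs": {"deltas": [[0,-0.0001,-0.0025,0],[0,-0.0001,-0.0025,0],[0,-0.0001,-0.0025,0],[0,-0.0002,-0.0025,0],[0,0,0,0]]}}

```text
time: 32.15
tool_pos: [514.5, -158.2, 141.6]
tcp_rot: [-1.572, -0.002, 0.186]
contact_force: [-1.3, 0.1, 8.7]
grip_width: 26.3
```

>>> {"fn": "arm_command", "kwargs": {"deltas": [[0,-0.0002,-0.0025,0],[0,-0.0001,-0.0025,0],[0,-0.0001,-0.0025,0],[0,-0.0002,-0.0025,0],[0,0,0,0]]}}

```text
time: 32.65
tool_pos: [516.4, -168.1, 142.2]
tcp_rot: [-1.572, -0.002, 0.186]
contact_force: [-1.6, 0.1, 8.4]
grip_width: 26.0
```

>>> {"fn": "arm_command", "kwargs": {"deltas": [[0,-0.0002,-0.0025,0],[0,-0.0001,-0.0025,0],[0,-0.0001,-0.0025,0],[0,-0.0002,-0.0025,0],[0,0,0,0]]}}

```text
time: 33.15
tool_pos: [518.2, -177.9, 142.8]
tcp_rot: [-1.572, -0.002, 0.186]
contact_force: [-1.2, 0.9, 8.1]
grip_width: 26.0
```

>>> {"fn": "arm_command", "kwargs": {"deltas": [[0,-0.0001,-0.0025,0],[0,-0.0001,-0.0025,0],[0,-0.0001,-0.0025,0],[0,-0.0001,-0.0025,0],[0,0,0,0]]}}

```text
time: 33.65
tool_pos: [520.1, -187.8, 143.3]
tcp_rot: [-1.573, -0.002, 0.186]
contact_force: [-0.6, 0.3, 8.6]
grip_width: 25.8
```

>>> {"fn": "arm_command", "kwargs": {"deltas": [[0,-0.0001,-0.0025,0],[0,-0.0001,-0.0025,0],[0,-0.0001,-0.0025,0],[0,-0.0001,-0.0025,0],[0,0,0,0]]}}

```text
time: 34.15
tool_pos: [522.0, -197.6, 143.8]
tcp_rot: [-1.573, -0.002, 0.186]
contact_force: [-0.9, -0.4, 9.4]
grip_width: 25.8
```

>>> {"fn": "arm_command", "kwargs": {"deltas": [[0,-0.002,0,0],[0,-0.01,0,0],[0,-0.03,0,0],[0,-0.03,0,0],[0,0,0,0]]}}

```text
time: 34.65
tool_pos: [523.1, -197.8, 218.2]
tcp_rot: [-1.575, -0.006, 0.186]
contact_force: [0.1, -0.5, -3.2]
grip_width: 26.1
```

>>> {"fn": "arm_command", "kwargs": {"deltas": [[0,0,0.04,0],[0,0,0.042,0],[0,0,0.042,0],[0,0,0.042,0],[0,0,0.042,0]]}}

```text
time: 35.15
tool_pos: [481.4, 9.1, 213.0]
tcp_rot: [-1.57, 0.002, 0.186]
contact_force: [0.6, 0.6, -3.8]
grip_width: 25.9
```

>>> {"fn": "arm_command", "kwargs": {"deltas": [[0,0,0,0],[0,0,0,0],[0,0,0,0]]}}

```text
time: 35.45
tool_pos: [482.7, 6.9, 213.8]
tcp_rot: [-1.571, 0.001, 0.186]
contact_force: [0.5, 0.0, -3.2]
grip_width: 26.2
```

>>> {"fn": "arm_command", "kwargs": {"deltas": [[0.008,0,0.038,0],[0.008,0,0.038,0],[0.008,0,0.038,0],[0.008,0,0.038,0],[0.008,0,0.038,0]]}}

```text
time: 35.95
tool_pos: [487.5, 201.8, 214.1]
tcp_rot: [-1.571, 0.0, 0.184]
contact_force: [1.1, -0.2, -3.6]
grip_width: 25.7
```

>>> {"fn": "arm_command", "kwargs": {"deltas": [[0,0,0,0],[0,0,0,0],[0,0,0,0],[0,0,0,0]]}}

```text
time: 36.35
tool_pos: [487.3, 200.1, 214.5]
tcp_rot: [-1.571, 0.0, 0.184]
contact_force: [0.8, 0.5, -4.4]
grip_width: 25.3
```

```bash
python3 - <<'E'
from h import *
o,p=wrist(); print(np.round(o["tool_pos"],2),np.round(o["tcp_rot"],4))
t=vision.capture("top"); q=w2pix(t,[486,200,100])[0].astype(int); print(q)
z=w2pix(t,[508.5,-128,50])[0].astype(int)
f=lambda q:cv2.resize(t["img"][q[1]-45:q[1]+45,q[0]-60:q[0]+60,::-1],None,fx=3.3,fy=3.3,interpolation=3)
A=np.hstack([f(q),f(z)]); B=cv2.resize(p["img"][150:350,60:580,::-1],(A.shape[1],300)); cv2.imwrite("pics/r1.png",np.vstack([A,B]))
E
```

```text
[487.26 200.1  214.49] [-1.571e+00  3.000e-04  1.840e-01]
[217 261]
```

View pics/r1.png

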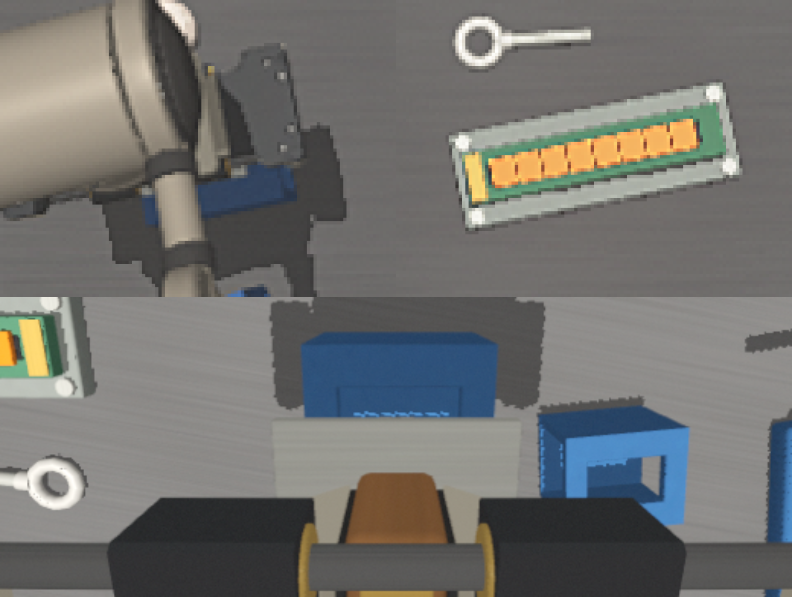

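>>> {"fn": "arm_command", "kwargs": {"deltas": [[-0.0005,0.015,0.0008,0],[0,0.02,0,0],[0,0.02,0,0],[0,0.01,0,0],[0,0,0,0]]}}

```text
time: 36.95
tool_pos: [485.6, 201.7, 148.5]
tcp_rot: [-1.571, 0.003, 0.186]
contact_force: [-0.5, -0.7, -3.8]
grip_width: 26.1
```

>>> {"fn": "arm_command", "kwargs": {"deltas": [[0,0.01,0,0],[0,0.01,0,0],[0,0.005,0,0],[0,0,0,0],[0,0,0,0]]}}

```text
time: 37.45
tool_pos: [486.4, 202.4, 124.7]
tcp_rot: [-1.571, -0.0, 0.186]
contact_force: [0.5, -0.1, -4.3]
grip_width: 25.6
```

>>> {"fn": "arm_command", "kwargs": {"deltas": [[0,0,-0.0016,0],[0,0.003,0,0],[0,0.003,0,0],[0,0.003,0,0],[0,0,0,0]]}}

```text
time: 37.95
tool_pos: [486.2, 200.7, 115.1]
tcp_rot: [-1.571, 0.001, 0.186]
contact_force: [0.1, 0.4, -4.0]
grip_width: 25.9
```

Entering the opening freely. Lowering gently to the plate.

>>> {"fn": "arm_command", "kwargs": {"deltas": [[0,0.001,0,0],[0,0.001,0,0],[0,0.0005,0,0],[0,0,0,0],[0,0,0,0]]}}

```text
time: 38.45
tool_pos: [486.6, 200.8, 113.2]
tcp_rot: [-1.571, -0.0, 0.186]
contact_force: [-0.7, -1.3, -3.6]
grip_width: 26.0
```

>>> {"fn": "arm_command", "kwargs": {"deltas": [[0,0.0008,0,0],[0,0.0006,0,0],[0,0,0,0],[0,0,0,0]]}}

```text
time: 38.85
tool_pos: [486.6, 200.8, 111.8]
tcp_rot: [-1.571, -0.0, 0.186]
contact_force: [-0.1, 0.5, -2.4]
grip_width: 25.6
```

>>> {"fn": "arm_command", "kwargs": {"deltas": [[0,0.0005,0,0],[0,0,0,0],[0,0,0,0]]}}

```text
time: 39.15
tool_pos: [486.7, 200.8, 111.7]
tcp_rot: [-1.571, -0.001, 0.186]
contact_force: [-2.4, -0.3, 4.5]
grip_width: 25.9
```

>>> {"fn": "arm_command", "kwargs": {"deltas": [[0,-0.0003,0,0],[0,0,0,0]]}}

```text
time: 39.35
tool_pos: [486.7, 200.8, 111.8]
tcp_rot: [-1.571, -0.0, 0.186]
contact_force: [-1.8, -1.2, 4.8]
grip_width: 26.0
```

>>> {"fn": "arm_command", "kwargs": {"deltas": [[0,0,0,0],[0,0,0,0],[0,0,0,0],[0,0,0,0],[0,0,0,0]], "claw": 0}}

```text
time: 39.85
tool_pos: [486.6, 200.8, 111.4]
tcp_rot: [-1.571, -0.0, 0.186]
contact_force: [0.2, -0.3, -0.7]
grip_width: 61.0
```

>>> {"fn": "arm_command", "kwargs": {"deltas": [[0,0,0,0],[0,0,0,0],[0,0,0,0],[0,0,0,0],[0,0,0,0]]}}

```text
time: 40.35
tool_pos: [486.6, 200.8, 111.6]
tcp_rot: [-1.571, -0.0, 0.186]
contact_force: [0.3, -0.6, -0.6]
grip_width: 91.5
```

>>> {"fn": "arm_command", "kwargs": {"deltas": [[0,-0.01,0,0],[0,-0.03,0,0],[0,-0.04,0,0],[0,-0.04,0,0],[0,0,0,0]]}}

```text
time: 40.85
tool_pos: [489.2, 201.5, 238.0]
tcp_rot: [-1.57, -0.012, 0.186]
contact_force: [1.1, 0.6, 0.7]
grip_width: 91.8
```

>>> {"fn": "arm_command", "kwargs": {"deltas": [[0,0,0.04,0],[0,0,0.04,0],[0,0,0.04,0],[0,0,0.04,0],[0,0,0,0]]}}

```text
time: 41.35
tool_pos: [455.3, 361.9, 231.4]
tcp_rot: [-1.569, 0.0, 0.191]
contact_force: [-0.1, 0.9, 0.3]
grip_width: 92.0
```

```bash
python3 - <<'E'
from h import *
o=bot.get_obs(); print(o["time"],np.round(o["tool_pos"],1),np.round(o["contact_force"],1),o["grip_width"])
p=vision.capture("top"); q=vision.capture("scene"); 
I=p["img"][90:370,130:510,::-1]; q0=w2pix(q,[486,200,100])[0].astype(int)
A=cv2.resize(I,(760,560),interpolation=3)
B=cv2.resize(q["img"][q0[1]-40:q0[1]+40,q0[0]-45:q0[0]+45,::-1],(225,200)); A[:200,-225:]=B
cv2.imwrite("pics/f.png",A)
E
```

```text
41.35 [455.3 361.9 231.4] [-0.1  0.9  0.3] 91.97965007755559
```

View pics/f.png

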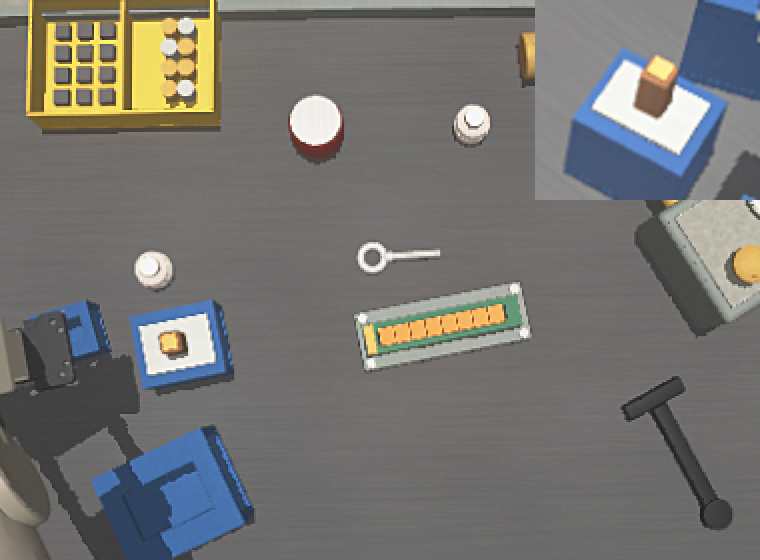

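The roller stands upright and flat in its rest, the bystanders are where they were, and the gripper is clear and open. I'm handing in.

```bash
python3 -c "
from plant import job
print(job.close_job())"
```

```text
the job is handed in; nothing more can be done
None
```

I took the roller from the middle-sized blue rest and rolled the orange strip twice, each time from the brass-block end to the other end. I then set the roller back upright in its rest and handed in at about 41.5 s, inside the 67 s limit.

- **Force on the strip:** It stayed between about 11 and 14.5 N while rolling, allowing for the roller's own weight. That is under the 20 N limit, but I only read it at the end of each short move, not continuously.
- **Seating:** I could not read the sections directly. After the first pass the strip looked even, but my height estimates were about 0.5 mm high in the middle, so I rolled it again. The second pass met no steps between sections, and the force stayed steady at about 12 to 14 N from section 1 on (about 11 N at section 0). Its heights still scattered by up to about 0.4 mm from the first pass, which I put down to measurement noise.
- **Return to the rest:** I lowered the roller until the rest was pushing back with about 8 N, then released it, so it was not dropped. It came back to the height it was picked up from, within about 0.3 mm.
- **Final pictures:** The roller stands flat in its rest and the strip is level. The other things on the bench look to be where they started; I judged this by eye and did not measure it.

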